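# Clear a battery welder's catch tray, then hold its outfeed flap at the mark

### The job

The spot welder is being changed over: take the two finished cell pairs out of its catch tray and lay them flat in the blue tote, side by side and not dropped in. Only then lift the blue outfeed flap by its handle until its yellow needle points at the red mark on the quadrant, without letting it fall back, and finish while still holding it there by the handle, steady, because a colleague is about to tighten its clamp. Leave the red mark and the other things on the bench as they are.

Things in the scene. Friction and masses are not known exactly. Their poses are not given: they have to be found in the camera images.
- welder: fixed white spot welder. Origin on the table straight below the middle of the flap's hinge; y points out of the outfeed towards the catch tray, x along the hinge, z up. In mm: housing x -150 to 150, y -400 to -90, 320 tall; tunnel 230 wide, 205 tall, on to y = 14; a slide runs down to the tray at y = 150; the quadrant is an upright white plate at x 115 to 119, reaching 122 from the hinge
- tray_floor (a point): centre of the catch tray's inner floor, 12 mm above the table; steel tray inside 280 mm (welder x) by 186 mm (welder y), rim 34 mm above the table, axes as the welder's
- pair_a_c (a point): centre of a finished cell pair: two green cells lying in black end holders, a block 46 mm (its x) by 74 mm (its y, along the cells) by 25 mm tall, 150 g; it lies flat in the catch tray
- pair_b_c (a point): centre of the other finished cell pair, alike
- tote: blue open tote, loose, 0.8 kg, outside 280 mm (its x) by 200 mm (its y) by 60 mm tall, walls and floor 4 mm (rim lips 8 mm wider all round); origin at the centre of its underside, z up
- flap (a joint): angle of the blue outfeed flap (rad): 0 at its lower stop, where it slopes down and outwards 0.611 below level; grows as its outer edge is lifted, to 1.25. Steel plate 206 mm wide, 3 mm thick, 150 mm from hinge to free edge, with a 22 mm lip folded down. 0.4 to 0.75 kg; the hinge turns freely and the flap falls back if let go
- flap_hinge (a point): middle of the flap's level hinge line, 190 mm above the table, axes as the welder's: the flap turns about the x axis through it
- flap_handle (a point): middle of the flap's handle bar: a round steel bar 12 mm thick and 108 mm long along x, standing 50 mm off the flap's upper face on two posts 100 mm apart, 125 mm from the hinge along the flap. Turns with the flap: y points along the flap away from the hinge, z out of its upper face
- mark (a joint): angle to which the red mark is set on the quadrant (rad), measured as flap is: the flap's yellow needle points at the mark when both joints read the same. Somewhere from 0.5 to 1.05; it sits tight on the quadrant and must not be shifted
- mark_tip (a point): middle of the red mark (26 x 7 mm, on the quadrant's rim, 127 mm from the hinge line); its y axis points straight away from the hinge line. The yellow needle, 112 mm long, is fixed to the flap in the plane of its plate, on the outside of the quadrant
- multimeter: orange digital multimeter with black face, 190 x 92 x 38 mm, lying on its back; a bystander, loose, origin at its underside
- tape: roll of brown paper tape lying flat, 96 mm across, 40 mm tall; a bystander, loose, origin at its underside
- strip_spool: black spool of nickel strip lying flat, 72 mm across, 26 mm tall; a bystander, loose, origin at its underside
- pliers: red-handled pliers lying flat, 150 mm long, 16 mm tall; a bystander, loose, origin at its underside
There are look-alikes about, which are no part of the job. Leave any brown or orange look-alike of the part that bears pair_b_c alone. Leave any pink look-alike of the part that bears pair_a_c alone.

How it is judged:
By the outcome, as a careful person would: the job done as asked, in the order asked, and still so for the second after the job is handed in, while the arm keeps its last pose, push and grip.
It also fails if it takes over 69 s, if anything falls off the work surface, if the arm or the gripper's body presses on something with over 40 N, if the wrist force passes 120 N, or if a joint passes its speed limit or range.

### The arm

A 6-joint arm with a two-finger parallel gripper is mounted at the origin on the work surface. World frame = base frame: x ahead of the robot, y to its left, z up, the work surface at z = 0. Lengths are in mm, angles in rad, forces in N, time in s.
With the tool pointing down it reaches from about 375 to 925 mm from the base axis. Payload 5.7 kg.
Tool frame: the origin (TCP) lies at the very end of the fingers, on their centre line; the grasp point (between the pads) lies 19 mm behind it (ctrl.hold_point_z is the distance from the TCP to the grasp point, in mm); x points along the fingers, y is the direction in which the jaws open and shut, and the axes are right-handed (so a half turn about x gives the same grasp; the last joint's range is limited). The gripper opens to 88 mm and grips with 3 to 60 N. Pads are 20 mm wide; open, the fingers measure 115 mm over their backs; the gripper's body (75 mm by 178 mm) begins 61 mm behind the grasp point.
Start: joints at [-1.35, 0.359, 1.51, -0, 1.272, -0.115], TCP at [197.698, -566.46, 222.623] pointing down, gripper open.
Joint ranges: [-2.97, 2.97], [-1.01, 2.36], [0.21, 2.38], [-0.96, 4.11], [0.2, 2.71], [-2.98, 2.98]. Speed limits (rad/s): [2.39, 2.39, 3.14, 3.14, 3.14, 3.14].

### API

Orientations are given as [roll, pitch, yaw] about the fixed x, y, z axes, in that order (R = Rz(yaw) Ry(pitch) Rx(roll)).
In Python, from station import monitor, optics, workorder, ctrl gives the robot as it stands.
- The arm moves only by the tool arm_command, never from a script. Its arguments are lists of equal length, an entry for each row: "delta_pos": the shift along the tool's x, y, z in mm, a list of three; "dr": the turn, a rotation vector about the tool's x, y, z in rad, a list of three; "fingers": the closure, from -1 (fully open) to 1 (shut). A call has 1 to 20 rows; each row shifts and turns the pose as measured when the row begins, along the tool's axes as they then stand; what a row does not reach is not made up. A row lasts 1/10 s, in which the tool goes at most 50 mm and 8.59 degrees, less where a joint would pass 70% of its speed; a pose out of reach is approached as far as the arm can. A call with a gripper value outside its range is refused whole. The fingers move at their own pace and stop on an object; "grip_force" is the grip in N (left out, the last holds). Time passes only in rows, so rows that do not move let the fingers close. It gives the time, the measured TCP pose, the force and the opening at its end, in the units of the state.
- monitor.observe(): the state, without advancing time (a new reading comes with each control period).
- optics.grab_frame(name): name is "scene" or "top" or "wrist"; returns the picture (420x560x3 uint8, red, green, blue); there is no depth.
- optics.calibration(name): a dict with "camera_matrix" (3x3 intrinsics, pixels), "k1" (the pictures are not rectified: a ray, as slopes to the right and down, at radius r is drawn at 1 + k1 r^2 times it, then the intrinsics apply), "pose" (4x4, takes a point from camera to world coordinates). Camera axes: x right, y up, looking along -z (the intrinsics and any distortion apply to the point x, -y, -z); pixel columns grow to the right and rows downward; lengths in mm; the calibration is good to about 2 mm. A picture is of the moment at which its call begins: read the wrist's pose just before it. calibration takes no time and is no camera call; for the wrist camera it gives the pose at the moment of the call.
- workorder.sign_off(): hands the job in, once; it reports no verdict.
The state is a dict: "clock": time; "q": joint angles; "joint_vel": joint speeds; "tau": joint torques, N m; "position": TCP position; "eef_rot": TCP orientation; "ft_force": force on the tool from outside, world axes, zero at the start; "ft_torque": the same for the moment, N m; "finger_gap": finger opening in mm.
Only numpy, scipy, OpenCV 4.12 (cv2) and the standard library are available. Lean on these libraries where they do the work, as an engineer would, in place of code of your own. Each camera call takes 0.05 s, during which the arm holds its last target. There are 200 camera calls.

## Working session

There is one attempt and no reset: what is moved stays moved. The work goes in short steps, Python scripts to look and compute and a tool call to move; the robot and the scene stay as the last step left them, time stands still between calls to the robot, and variables do not carry over. Pictures are saved under pics/ and viewed, about 8 in all and at most 12, crops included, and the job is handed in when it is done.

Besides the shell and the picture viewer there is one more tool, called as name(argument=value, ...) on one line, values as JSON. arm_command: Moves the arm, as the interface text tells. Its arguments: {"type":"object","properties":{"delta_pos":{"type":"array","items":{"type":"array","items":{"type":"number"}}},"dr":{"type":"array","items":{"type":"array","items":{"type":"number"}}},"fingers":{"type":"array","items":{"type":"number"}},"grip_force":{"type":"number"}},"required":["delta_pos","dr","fingers"]}

```bash
ls; mkdir -p pics; python3 - <<'E'
from station import monitor, optics, workorder, ctrl
import cv2,numpy as np
s=monitor.observe();print(s)
for n in("scene","top"):
    im=optics.grab_frame(n);cv2.imwrite(f"pics/{n}0.png",im[:,:,::-1]);c=optics.calibration(n);print(n,c)
E
```

```text
pics
{'clock': 0.0, 'q': array([-1.35011907e+00,  3.59485865e-01,  1.51143860e+00, -3.79467768e-05,
        1.27251576e+00, -1.15139441e-01]), 'joint_vel': array([ 0.00209973, -0.00280094,  0.00066758, -0.0011367 , -0.00105885,
       -0.00071938]), 'tau': array([-2.55972169e-03, -5.15388501e+01, -2.70727444e+01,  6.72087749e-02,
        3.49628215e-02, -1.41354903e-04]), 'position': array([ 197.5260864 , -565.80708482,  221.8186599 ]), 'eef_rot': array([-1.66631766,  1.5689484 ,  1.81110287]), 'ft_force': array([ 0.2792017 , -1.1680916 , -0.14655529]), 'ft_torque': array([-0.00639472, -0.00572986, -0.01601759]), 'finger_gap': 87.69977803149236}
scene {'camera_matrix': array([[421.35557642,   0.        , 282.0288678 ],
       [  0.        , 421.35557642, 205.28116552],
       [  0.        ,   0.        ,   1.        ]]), 'k1': -0.041219523740793414, 'pose': array([[-5.77772065e-01, -6.90361061e-01,  4.35409056e-01,
         1.13722487e+03],
       [ 8.16183947e-01, -4.91834235e-01,  3.03220795e-01,
         5.10130361e+02],
       [ 4.81724982e-03,  5.30566387e-01,  8.47629697e-01,
         1.24312053e+03],
       [ 0.00000000e+00,  0.00000000e+00,  0.00000000e+00,
         1.00000000e+00]])}
top {'camera_matrix': array([[445.04936786,   0.        , 282.0340173 ],
       [  0.        , 445.04936786, 206.96397551],
       [  0.        ,   0.        ,   1.        ]]), 'k1': -0.02908714111440559, 'pose': array([[-1.16340640e-03,  9.88796106e-01, -1.49267904e-01,
         3.69706639e+02],
       [-9.99946583e-01, -2.68333114e-03, -9.98153713e-03,
         1.10286748e+02],
       [-1.02702403e-02,  1.49248318e-01,  9.88746409e-01,
         1.33010430e+03],
       [ 0.00000000e+00,  0.00000000e+00,  0.00000000e+00,
         1.00000000e+00]])}
```

View pics/top0.png

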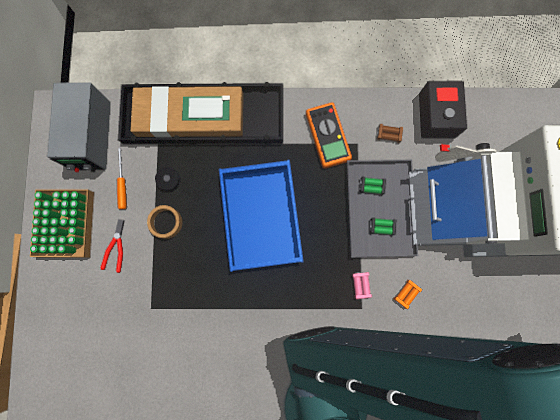

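View pics/scene0.png

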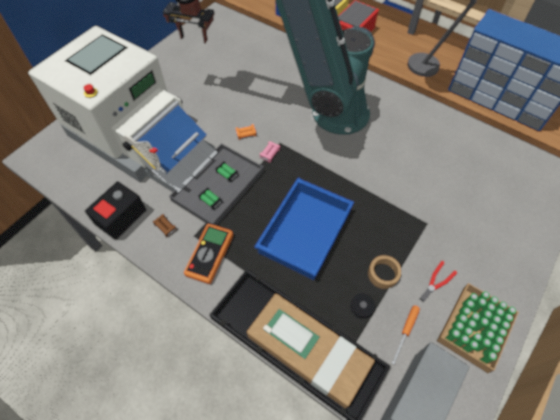

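Top view: tote at about (260,216), green pairs at (372,186) and (382,226) in the tray; blue flap right of it, handle bar near (435,200), red mark near (445,147). Now enlarged crops.

```bash
cat > h.py <<'E'
import numpy as np,cv2
from station import monitor, optics, workorder, ctrl
from scipy.spatial.transform import Rotation as R
def ray(c,uv):
    K,k=c["camera_matrix"],c["k1"]
    uv=np.atleast_2d(np.float64(uv))
    p=cv2.undistortPoints(uv.reshape(-1,1,2),K,np.array([k,0,0,0.])).reshape(-1,2)
    d=np.c_[p[:,0],-p[:,1],-np.ones(len(p))]@c["pose"][:3,:3].T
    return c["pose"][:3,3],d
def onz(c,uv,z):
    o,d=ray(c,uv); return o+d*((z-o[2])/d[:,2])[:,None]
def proj(c,P):
    P=(np.atleast_2d(P)-c["pose"][:3,3])@c["pose"][:3,:3]
    P=P*[1,-1,-1]
    return cv2.projectPoints(P,np.zeros(3),np.zeros(3),c["camera_matrix"],np.array([c["k1"],0,0,0.]))[0].reshape(-1,2)
E
python3 - <<'E'
import cv2
im=cv2.imread("pics/top0.png")
cv2.imwrite("pics/topc.png",cv2.resize(im[130:270,340:540],None,fx=4,fy=4,interpolation=cv2.INTER_CUBIC))
im=cv2.imread("pics/scene0.png")
cv2.imwrite("pics/scenec.png",cv2.resize(im[90:240,110:310],None,fx=4,fy=4,interpolation=cv2.INTER_CUBIC))
E
```

```text
(no output)
```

View pics/topc.png

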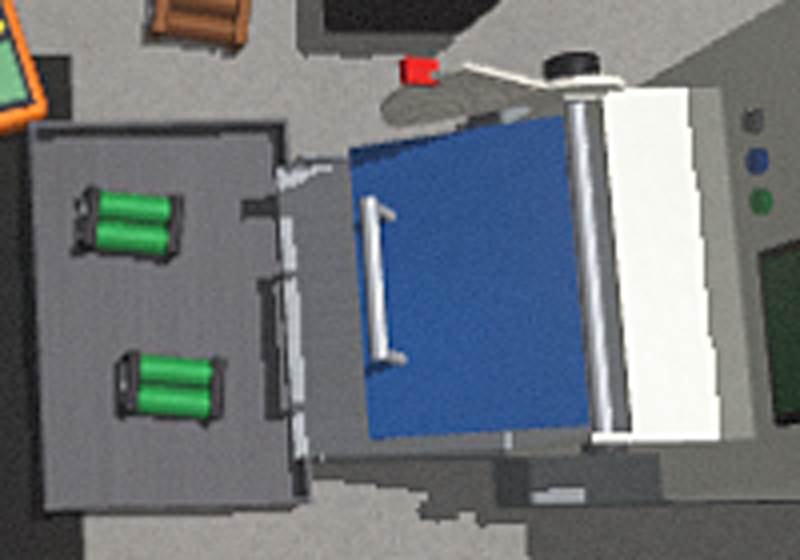

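View pics/scenec.png

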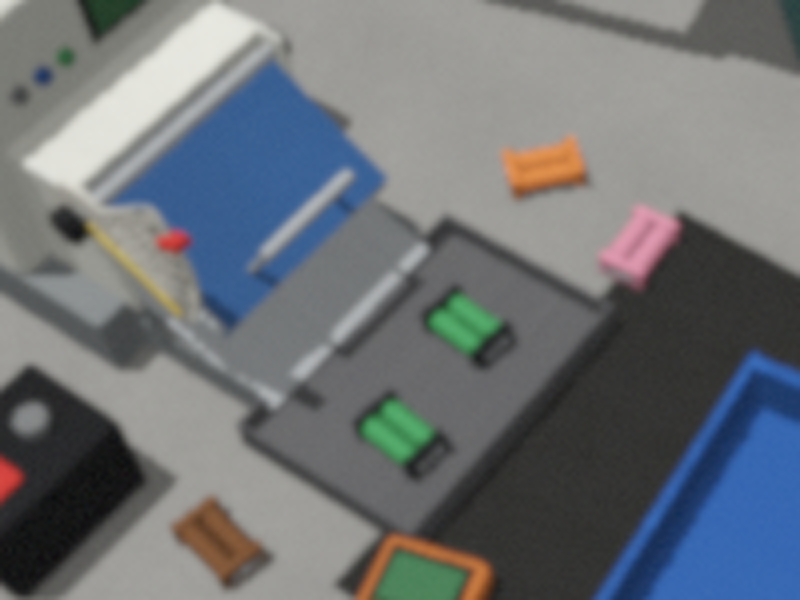

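The crops give: handle bar ends (top crop (369,199),(380,361)), flap corners, the red mark (419,71), pairs near (130,224) and (170,385). The scene crop shows the same, with the yellow needle at (88,225)-(182,312).

```bash
cat > m.py <<'E'
from h import *
from scipy.optimize import least_squares
T,S=optics.calibration("top"),optics.calibration("scene")
tp=lambda a:np.array(a)/4.+[340,130]-.375; sp=lambda a:np.array(a)/4.+[110,90]-.375
def fl(x,d,n,a): t=a-.611; return [x,d*np.cos(t)-n*np.sin(t),190+d*np.sin(t)+n*np.cos(t)]
def W(p,P): c,s=np.cos(p[2]),np.sin(p[2]); P=np.array(P); return np.c_[p[0]+c*P[:,0]-s*P[:,1],p[1]+s*P[:,0]+c*P[:,1],P[:,2]]
def pts(p): return W(p,[fl(54,125,50,0),fl(-54,125,50,0),fl(103,150,1.5,0),fl(-103,150,1.5,0),fl(117,127,0,p[3])])
ot=tp([[369,197],[380,362],[350,148],[370,438],[419,71]]); os_=sp([[257,267],[350,173],[232,330],[385,180],[173,240]])
def f(p): 
    P=pts(p); return np.r_[(proj(T,P)-ot).ravel(),(proj(S,P)-os_).ravel()]
if __name__=="__main__":
    r=least_squares(f,[450,-450,0,.8],loss="soft_l1");p=r.x;print("welder",p.round(3));print(f(p).reshape(-1,2).round(1).tolist())
    print("handle",W(p,[fl(0,125,50,0)]),"at mark",W(p,[fl(0,125,50,p[3])]),"tray pred",W(p,[[0,150+93,12]]))
    print("tray rim corners (z34)",onz(T,tp([[32,124],[45,512],[308,500],[285,122]]),34).round(0).tolist())
    for n,im,c,off in(("top","pics/top0.png",T,0),("scene","pics/scene0.png",S,0)):
        h=cv2.cvtColor(cv2.imread(im),cv2.COLOR_BGR2HSV)
        g=cv2.inRange(h,(50,120,60),(80,255,255));k,l,st,ce=cv2.connectedComponentsWithStats(g)
        for i in range(1,k):
            if 80<st[i,4]<600:
                ys,xs=np.where(l==i); q=onz(c,np.c_[xs,ys],30)
                if q[:,1].mean()<30 : print(n,"green",st[i,4],ce[i].round(1),onz(c,ce[i],31).round(1),cv2.minAreaRect(np.float32(q[:,:2])))
        b=cv2.inRange(h,(105,120,50),(125,255,255));k,l,st,ce=cv2.connectedComponentsWithStats(b)
        for i in range(1,k):
            if st[i,4]>2500:
                ys,xs=np.where(l==i); q=onz(c,np.c_[xs,ys],60); print(n,"blue",ce[i].round(0),cv2.minAreaRect(np.float32(q[:,:2])))
    s=monitor.observe();print(R.from_euler("xyz",s["eef_rot"]).as_matrix().round(3).tolist(),s["position"])
E
python3 m.py
```

```text
welder [ 4.7016e+02 -4.3470e+02 -4.7700e-01  2.5500e-01]
[[24.2, 15.8], [4.9, 10.4], [31.1, 17.4], [-4.2, 10.4], [23.2, 29.9], [-3.7, -19.2], [2.8, -6.6], [-8.2, -21.0], [8.5, -4.0], [-0.6, -5.6]]
handle [[ 530.38941506 -318.28946374  159.24288434]] at mark [[ 532.00755879 -315.16192781  193.24410296]] tray pred [[ 581.82457985 -218.87596666   12.        ]]
tray rim corners (z34) [[705.0, -73.0, 34.0], [417.0, -76.0, 34.0], [425.0, -267.0, 34.0], [706.0, -262.0, 34.0]]
top green 245 [372.9 185.3] [[ 630.2 -146.6   31. ]] ((630.3720092773438, -147.0095672607422), (52.46104431152344, 42.297061920166016), 83.35682678222656)
top green 249 [383.4 226.1] [[ 508.2 -173.7   31. ]] ((508.51580810546875, -173.5801544189453), (53.099002838134766, 42.072792053222656), 84.094482421875)
top blue [260. 215.] ((540.812744140625, 186.96560668945312), (302.65924072265625, 212.12612915039062), 7.262089252471924)
top blue [458. 200.] ((585.05908203125, -381.6252746582031), (232.11636352539062, 158.12530517578125), 1.0355128049850464)
scene green 134 [225.1 170.5] [[ 513.1 -174.3   31. ]] ((512.5046997070312, -175.1046905517578), (55.29303741455078, 38.63547134399414), 87.10626220703125)
scene green 151 [208.4 197.3] [[ 634.8 -148.2   31. ]] ((634.634033203125, -148.40089416503906), (56.92138671875, 39.08699035644531), 82.81979370117188)
scene blue [82. 22.] ((304.24481201171875, -1230.8436279296875), (475.86065673828125, 916.036865234375), 33.76250457763672)
scene blue [304. 228.] ((546.468505859375, 189.90261840820312), (315.4472351074219, 217.49636840820312), 7.338705539703369)
[[-0.0, 0.329, -0.944], [0.002, -0.944, -0.329], [-1.0, -0.002, -0.0]] [ 197.545169  -565.9018224  221.9153778]
```

```bash
sed -i 's/\[450,-450,0,.8\],loss="soft_l1"/[563,-415,0,.8]/' m.py; python3 m.py | head -5
```

```text
welder [ 5.70377e+02 -4.11934e+02  2.10000e-02  9.85000e-01]
[[-0.3, 0.0], [-0.1, -1.3], [-0.4, -0.7], [-0.1, -0.3], [0.2, 0.7], [1.2, -2.5], [-0.7, 0.4], [-0.6, 0.4], [0.4, -0.6], [0.2, -0.2]]
handle [[ 567.63008145 -280.89382113  159.24288434]] at mark [[ 568.32173057 -313.88881835  282.23867813]] tray pred [[ 565.28426543 -168.98708887   12.        ]]
tray rim corners (z34) [[705.0, -73.0, 34.0], [417.0, -76.0, 34.0], [425.0, -267.0, 34.0], [706.0, -262.0, 34.0]]
top green 245 [372.9 185.3] [[ 630.2 -146.6   31. ]] ((630.3720092773438, -147.0095672607422), (52.46104431152344, 42.297061920166016), 83.35682678222656)
```

Welder fit is within about 1 px in both views; mark ≈0.985 (to be refined up close). Pair A ≈ (632,-147), pair B ≈ (510,-174). First move: raise and turn, then cross.

arm_command(delta_pos=[[-10, 0, 0], [-10, 0, 0], [-10, 0, 0], [-10, 0, 0], [-10, 0, 0], [-10, 0, 0], [-10, 0, 0], [-10, 0, 0], [0, 19, -36], [0, 19, -36], [0, 19, -36], [0, 19, -36], [0, 19, -36], [0, 19, -36], [0, 19, -36], [0, 19, -36]], dr=[[-0.14, 0, 0], [-0.14, 0, 0], [-0.14, 0, 0], [-0.14, 0, 0], [-0.14, 0, 0], [-0.14, 0, 0], [-0.14, 0, 0], [-0.14, 0, 0], [0, 0, 0], [0, 0, 0], [0, 0, 0], [0, 0, 0], [0, 0, 0], [0, 0, 0], [0, 0, 0], [0, 0, 0]], fingers=[-1, -1, -1, -1, -1, -1, -1, -1, -1, -1, -1, -1, -1, -1, -1, -1])

```text
clock: 1.7
position: [370.2, -279.5, 299.8]
eef_rot: [-2.746, 1.556, 1.892]
ft_force: [0.4, -0.8, 0.1]
finger_gap: 87.8
```

```bash
cat >> h.py <<'E'
def go(tgt,jaw=None,pitchdown=True):
    """print tool-frame delta to world target; jaw = wanted world angle (deg) of tool y"""
    s=monitor.observe();M=R.from_euler("xyz",s["eef_rot"]).as_matrix()
    print("t",round(s["clock"],2),"pos",s["position"].round(1),"gap",round(s["finger_gap"],1),"F",s["ft_force"].round(1),"q",s["q"].round(2))
    print("delta tool now",(M.T@(np.array(tgt)-s["position"])).round(1))
    if jaw is not None:
        a=np.radians(jaw);G=np.c_[[0,0,-1],[np.cos(a),np.sin(a),0],[np.sin(a),-np.cos(a),0]]
        print("dr",R.from_matrix(M.T@G).as_rotvec().round(3),"delta in goal axes",(G.T@(np.array(tgt)-s["position"])).round(1))
E
python3 -c "
from h import *
go([632,-147,180],-6.6)"
```

```text
t 1.7 pos [ 370.2 -279.5  299.8] gap 87.8 F [ 0.4 -0.8  0.1] q [-0.8   0.1   1.67  0.01  1.39 -0.73]
delta tool now [ 120.4  251.8 -150.2]
dr [ 0.04  -0.014  0.006] delta in goal axes [ 119.8  244.8 -161.8]
```

arm_command(delta_pos=[[5, 31, -20], [5, 31, -20], [15, 31, -20], [15, 31, -20], [20, 31, -20], [20, 31, -20], [20, 31, -20], [20, 28, -20], [0, 0, 0], [0, 0, 0]], dr=[[0.04, -0.014, 0.006], [0, 0, 0], [0, 0, 0], [0, 0, 0], [0, 0, 0], [0, 0, 0], [0, 0, 0], [0, 0, 0], [0, 0, 0], [0, 0, 0]], fingers=[-1, -1, -1, -1, -1, -1, -1, -1, -1, -1])

```text
clock: 2.7
position: [640.9, -134.0, 172.3]
eef_rot: [-1.349, 1.568, -3.03]
ft_force: [-0.1, -0.3, 0.1]
finger_gap: 87.9
```

```bash
python3 -c "
from h import *
go([632,-147,15],-6.6)
c=optics.calibration('wrist');im=optics.grab_frame('wrist');cv2.imwrite('pics/w1.png',im[:,:,::-1])
np.save('w1.npy',c,allow_pickle=True);print(c['pose'].round(2).tolist(),c['camera_matrix'][0,0])
h=cv2.cvtColor(im,cv2.COLOR_RGB2HSV);g=cv2.inRange(h,(50,120,60),(80,255,255));k,l,st,ce=cv2.connectedComponentsWithStats(g)
for i in range(1,k):
    if st[i,4]>300:
        ys,xs=np.where(l==i);q=onz(c,np.c_[xs,ys],31);print(st[i],ce[i].round(0),cv2.minAreaRect(np.float32(q[:,:2])))
"
```

```text
t 2.7 pos [ 640.9 -134.   172.3] gap 87.9 F [-0.1 -0.3  0.1] q [-0.31  0.48  1.44 -0.    1.22 -0.2 ]
delta tool now [157.4  -6.9  13.8]
dr [0.005 0.001 0.003] delta in goal axes [157.3  -7.3  14. ]
[[0.99, 0.11, 0.03, 649.08], [-0.11, 0.96, 0.26, -62.12], [-0.0, -0.26, 0.96, 334.64], [0.0, 0.0, 0.0, 1.0]] 342.47838483297664
[ 248  184   47   57 2509] [271. 212.] ((632.21240234375, -148.03981018066406), (53.743350982666016, 42.81132888793945), 83.74562072753906)
[ 123  223   48   56 1711] [145. 246.] ((511.54010009765625, -173.4345703125), (56.021568298339844, 44.03288650512695), 84.64618682861328)
```

View pics/w1.png

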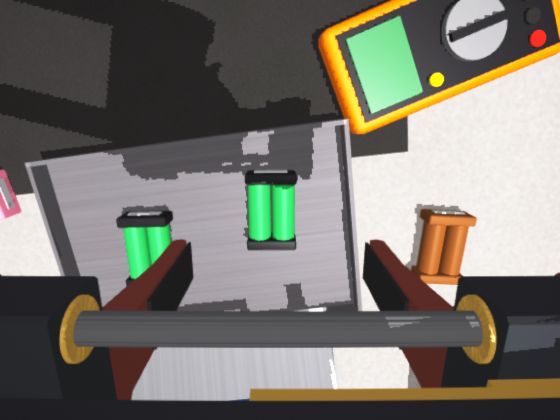

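Pair A sits at about (271,212), B at (145,246) (partly behind the finger); A measures (632,-148), B (511,-173.5), both ~-6° yaw. Grasp A.

arm_command(delta_pos=[[20, -4, 7], [30, -4, 7], [35, 0, 0], [35, 0, 0], [25, 0, 0], [0, 0, 0]], dr=[[0.005, 0, 0], [0, 0, 0], [0, 0, 0], [0, 0, 0], [0, 0, 0], [0, 0, 0]], fingers=[-1, -1, -1, -1, -1, -1])

```text
clock: 3.35
position: [628.9, -154.5, 32.1]
eef_rot: [1.032, 1.563, -0.661]
ft_force: [-0.9, 0.2, -0.3]
finger_gap: 87.9
```

```bash
python3 -c "
from h import *
go([632,-148,15],-6.2)"
```

```text
t 3.35 pos [ 628.9 -154.5   32.1] gap 87.9 F [-0.9  0.2 -0.3] q [-0.35  0.63  1.58 -0.    0.93 -0.22]
delta tool now [17.1  2.1 -6.8]
dr [-0.014  0.004 -0.007] delta in goal axes [17.1  2.3 -6.7]
```

arm_command(delta_pos=[[9, 2.3, -6.7], [8, 0, 0], [0, 0, 0], [0, 0, 0], [0, 0, 0], [0, 0, 0], [0, 0, 0], [0, 0, 0], [0, 0, 0]], dr=[[-0.014, 0.004, -0.007], [0, 0, 0], [0, 0, 0], [0, 0, 0], [0, 0, 0], [0, 0, 0], [0, 0, 0], [0, 0, 0], [0, 0, 0]], fingers=[-1, -1, -1, 0.5, 0.5, 0.5, 0.5, 0.5, 0.5], grip_force=20)

```text
clock: 4.25
position: [635.7, -150.3, 21.9]
eef_rot: [1.311, 1.561, -0.368]
ft_force: [0.7, 0.8, -1.9]
finger_gap: 46.2
```

```bash
python3 -c "
from h import *
go([632,-148,15],-6.2)"
```

```text
t 4.25 pos [ 635.7 -150.3   21.9] gap 46.2 F [ 0.7  0.8 -1.9] q [-0.34  0.65  1.57 -0.    0.91 -0.23]
delta tool now [ 6.8 -4.  -1.9]
dr [-0.     0.002 -0.009] delta in goal axes [ 6.9 -4.  -1.9]
```

arm_command(delta_pos=[[0, 0, 0], [0, 0, 0], [4, 0, 0], [4, 0, 0], [0, 0, 0], [0, 0, 0], [0, 0, 0], [0, 0, 0]], dr=[[0, 0, 0], [0, 0, 0], [0, 0, 0], [0, 0, 0], [0, 0, 0], [0, 0, 0], [0, 0, 0], [0, 0, 0]], fingers=[-0.4, -0.4, -0.4, -0.4, -0.4, 0.5, 0.5, 0.5], grip_force=25)

```text
clock: 5.05
position: [635.5, -150.2, 12.7]
eef_rot: [1.301, 1.562, -0.378]
ft_force: [-0.0, 0.1, 1.1]
finger_gap: 45.8
```

```bash
python3 -c "
from h import *
go([543,188,15],7.3)"
```

```text
t 5.05 pos [ 635.5 -150.2   12.7] gap 45.8 F [-0.   0.1  1.1] q [-0.34  0.66  1.58 -0.    0.9  -0.23]
delta tool now [  -4.1 -128.4 -326.3]
dr [-0.236  0.003 -0.008] delta in goal axes [  -2.3  -48.7 -347.3]
```

arm_command(delta_pos=[[-15, 0, 0], [-30, 0, 0], [-35, 0, 0], [-35, 0, 0], [0, 0, 0]], dr=[[0, 0, 0], [0, 0, 0], [0, 0, 0], [0, 0, 0], [0, 0, 0]], fingers=[0.5, 0.5, 0.5, 0.5, 0.5])

```text
clock: 5.55
position: [633.6, -149.5, 133.5]
eef_rot: [1.304, 1.565, -0.375]
ft_force: [0.9, -0.2, -1.7]
finger_gap: 46.2
```

```bash
python3 -c "
from h import *
go([584.7,193.3,100],7.3)"
```

```text
t 5.55 pos [ 633.6 -149.5  133.5] gap 46.2 F [ 0.9 -0.2 -1.7] q [-0.34  0.51  1.49 -0.    1.13 -0.23]
delta tool now [  32.5  -85.9 -335.5]
dr [-0.236  0.002 -0.006] delta in goal axes [  33.5   -5.  -346.2]
```

arm_command(delta_pos=[[0, -8, -35], [0, -4, -38], [0, 0, -38], [0, 0, -38], [0, 0, -38], [0, 0, -38], [0, 0, -38], [5, 0, -38], [5, 0, -30], [0, 0, 0], [0, 0, 0]], dr=[[-0.12, 0, 0], [-0.12, 0, 0], [0, 0, 0], [0, 0, 0], [0, 0, 0], [0, 0, 0], [0, 0, 0], [0, 0, 0], [0, 0, 0], [0, 0, 0], [0, 0, 0]], fingers=[0.5, 0.5, 0.5, 0.5, 0.5, 0.5, 0.5, 0.5, 0.5, 0.5, 0.5])

```text
clock: 6.65
position: [584.5, 189.6, 120.6]
eef_rot: [0.733, 1.563, -0.698]
ft_force: [-0.4, -0.6, -0.8]
finger_gap: 45.9
```

```bash
python3 -c "
from h import *
go([584.7,193.3,6],7.3)
c=optics.calibration('wrist');im=optics.grab_frame('wrist');cv2.imwrite('pics/w2.png',im[:,:,::-1])
np.save('w2.npy',c,allow_pickle=True)
"
```

```text
t 6.65 pos [584.5 189.6 120.6] gap 45.9 F [-0.4 -0.6 -0.8] q [ 0.21  0.48  1.59 -0.01  1.07  0.07]
delta tool now [ 1.146e+02  1.000e-01 -4.200e+00]
dr [ 0.012  0.006 -0.005] delta in goal axes [114.6   0.7  -3.6]
```

View pics/w2.png

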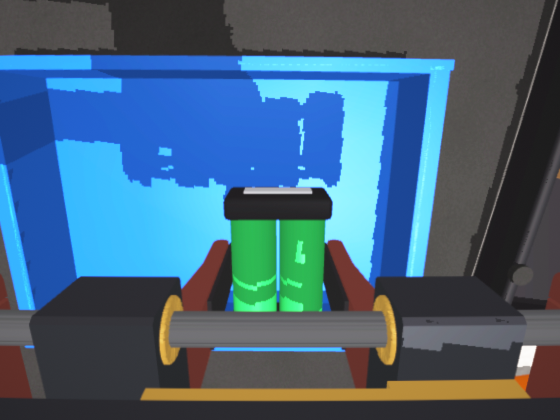

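The pair is held squarely (275,250) and sits right of the tote's centre with room to the right wall (~390). Descend.

arm_command(delta_pos=[[25, 0, -4], [30, 0, 0], [25, 0, 0], [12, 0, 0], [5, 0, 0], [0, 0, 0]], dr=[[0.01, 0.006, -0.005], [0, 0, 0], [0, 0, 0], [0, 0, 0], [0, 0, 0], [0, 0, 0]], fingers=[0.5, 0.5, 0.5, 0.5, 0.5, 0.5])

```text
clock: 7.3
position: [588.0, 186.7, 22.8]
eef_rot: [1.499, 1.566, 0.049]
ft_force: [0.1, -0.7, -1.6]
finger_gap: 46.1
```

```bash
python3 -c "
from h import *
go([584.7,193.3,5],7.3)"
```

```text
t 7.3 pos [588.  186.7  22.8] gap 46.1 F [ 0.1 -0.7 -1.6] q [ 0.2   0.61  1.66 -0.    0.87  0.08]
delta tool now [17.8 -2.6 -7. ]
dr [-0.007  0.    -0.004] delta in goal axes [17.8 -2.5 -7. ]
```

arm_command(delta_pos=[[8, 0, -3], [5, 0, 0], [3, 0, 0], [1, 0, 0], [0, 0, 0]], dr=[[0, 0, 0], [0, 0, 0], [0, 0, 0], [0, 0, 0], [0, 0, 0]], fingers=[0.5, 0.5, 0.5, 0.5, 0.5])

```text
clock: 7.8
position: [590.6, 190.1, 7.8]
eef_rot: [1.585, 1.561, 0.134]
ft_force: [0.2, 1.0, -1.2]
finger_gap: 46.0
```

arm_command(delta_pos=[[2, 0, 0], [1, 0, 0]], dr=[[0, 0, 0], [0, 0, 0]], fingers=[0.5, 0.5])

```text
clock: 8.0
position: [591.1, 190.3, 5.1]
eef_rot: [1.59, 1.56, 0.139]
ft_force: [0.1, -1.1, -2.6]
finger_gap: 45.4
```

arm_command(delta_pos=[[1.5, 0, 0], [0.5, 0, 0]], dr=[[0, 0, 0], [0, 0, 0]], fingers=[0.5, 0.5])

```text
clock: 8.2
position: [591.2, 190.4, 4.8]
eef_rot: [1.581, 1.559, 0.131]
ft_force: [-0.8, -1.0, 0.6]
finger_gap: 46.4
```

Touching the floor (force reversed). Release and lift.

arm_command(delta_pos=[[0, 0, 0], [0, 0, 0], [0, 0, 0], [-15, 0, 0], [-30, 0, 0], [-35, 0, 0], [-35, 0, 0], [0, 0, 0]], dr=[[0, 0, 0], [0, 0, 0], [0, 0, 0], [0, 0, 0], [0, 0, 0], [0, 0, 0], [0, 0, 0], [0, 0, 0]], fingers=[-0.4, -0.4, -0.4, -0.4, -0.4, -0.6, -1, -1])

```text
clock: 9.0
position: [590.2, 190.3, 126.5]
eef_rot: [1.592, 1.559, 0.143]
ft_force: [1.2, 0.6, -0.5]
finger_gap: 82.0
```

```bash
python3 -c "
from h import *
go([511.5,-173.5,110],-5.5)"
```

```text
t 9.0 pos [590.2 190.3 126.5] gap 82.0 F [ 1.2  0.6 -0.5] q [ 0.2   0.48  1.58 -0.    1.07  0.08]
delta tool now [  15.  -122.2  351.7]
dr [ 0.217 -0.002 -0.012] delta in goal axes [ 16.5 -43.5 369.7]
```

arm_command(delta_pos=[[0, -12, 38], [0, -8, 40], [0, -4, 40], [0, -4, 40], [0, -4, 40], [0, -4, 40], [0, -4, 40], [0, -4, 40], [0, -2, 38], [0, 0, 0], [0, 0, 0]], dr=[[0.11, 0, -0.006], [0.11, 0, -0.006], [0, 0, 0], [0, 0, 0], [0, 0, 0], [0, 0, 0], [0, 0, 0], [0, 0, 0], [0, 0, 0], [0, 0, 0], [0, 0, 0]], fingers=[-1, -1, -1, -1, -1, -1, -1, -1, -1, -1, -1])

```text
clock: 10.1
position: [518.9, -174.0, 130.2]
eef_rot: [1.939, 1.561, 0.263]
ft_force: [-0.0, 0.3, -0.4]
finger_gap: 87.7
```

```bash
python3 -c "
from h import *
go([511.5,-173.5,13],-5.5)
c=optics.calibration('wrist');im=optics.grab_frame('wrist');cv2.imwrite('pics/w3.png',im[:,:,::-1])
h=cv2.cvtColor(im,cv2.COLOR_RGB2HSV);g=cv2.inRange(h,(50,120,60),(80,255,255));k,l,st,ce=cv2.connectedComponentsWithStats(g)
for i in range(1,k):
    if st[i,4]>300:
        ys,xs=np.where(l==i);q=onz(c,np.c_[xs,ys],31);print(st[i],ce[i].round(0),cv2.minAreaRect(np.float32(q[:,:2])))
"
```

```text
t 10.1 pos [ 518.9 -174.   130.2] gap 87.7 F [-0.   0.3 -0.4] q [-0.45  0.38  1.74  0.01  1.02 -0.35]
delta tool now [117.1  -8.4   0.6]
dr [-0.01  -0.003 -0.009] delta in goal axes [117.2  -7.4   0.2]
[548   0  12  38 326] [555.  16.] ((728.331298828125, -55.74174499511719), (7.9012579917907715, 25.441009521484375), 4.809542179107666)
[ 238  178   55   67 3380] [266. 210.] ((509.43096923828125, -174.8704376220703), (54.07147216796875, 42.2784538269043), 84.62439727783203)
```

arm_command(delta_pos=[[20, -5, 0], [30, -4, 0], [30, 0, 0], [20, 0, -2], [8, 0, -2], [0, 0, 0]], dr=[[-0.01, -0.003, -0.009], [0, 0, 0], [0, 0, 0], [0, 0, 0], [0, 0, 0], [0, 0, 0]], fingers=[-1, -1, -1, -1, -1, -1])

```text
clock: 10.75
position: [513.5, -161.5, 20.7]
eef_rot: [1.573, 1.567, -0.083]
ft_force: [-0.3, 0.6, 0.2]
finger_gap: 88.2
```

```bash
python3 -c "
from h import *
go([510,-174.5,13],-5.5)"
```

```text
t 10.75 pos [ 513.5 -161.5   20.7] gap 88.2 F [-0.3  0.6  0.2] q [-0.43  0.54  1.84  0.    0.76 -0.35]
delta tool now [ 7.7 -2.4 13.2]
dr [ 0.01  -0.    -0.003] delta in goal axes [ 7.7 -2.3 13.2]
```

arm_command(delta_pos=[[2, -2, 6], [2, 0, 6], [2, 0, 1], [0, 0, 0]], dr=[[0.01, 0, 0], [0, 0, 0], [0, 0, 0], [0, 0, 0]], fingers=[-1, -1, -1, -1])

```text
clock: 11.15
position: [512.6, -175.4, 17.2]
eef_rot: [1.357, 1.563, -0.308]
ft_force: [-0.0, -0.2, -0.8]
finger_gap: 87.6
```

```bash
python3 -c "
from h import *
go([510,-174.5,13],-5.5)"
```

```text
t 11.15 pos [ 512.6 -175.4   17.2] gap 87.6 F [-0.  -0.2 -0.8] q [-0.46  0.54  1.84  0.    0.75 -0.36]
delta tool now [ 4.1 -2.7 -0.6]
dr [ 0.001  0.002 -0.008] delta in goal axes [ 4.2 -2.6 -0.6]
```

arm_command(delta_pos=[[2, -2, 0], [1, 0, 0], [0, 0, 0], [0, 0, 0], [0, 0, 0], [0, 0, 0], [0, 0, 0], [0, 0, 0], [-15, 0, 0], [-30, 0, 0], [-35, 0, 0], [-35, 0, 0], [0, 0, 0]], dr=[[0, 0, 0], [0, 0, 0], [0, 0, 0], [0, 0, 0], [0, 0, 0], [0, 0, 0], [0, 0, 0], [0, 0, 0], [0, 0, 0], [0, 0, 0], [0, 0, 0], [0, 0, 0], [0, 0, 0]], fingers=[-1, -1, 0.5, 0.5, 0.5, 0.5, 0.5, 0.5, 0.5, 0.5, 0.5, 0.5, 0.5])

```text
clock: 12.45
position: [508.0, -174.5, 131.5]
eef_rot: [1.564, 1.567, -0.102]
ft_force: [1.9, -0.3, -1.6]
finger_gap: 45.9
```

```bash
python3 -c "
from h import *
go([508,182,115],7.3)"
```

```text
t 12.45 pos [ 508.  -174.5  131.5] gap 45.9 F [ 1.9 -0.3 -1.6] q [-0.46  0.37  1.75  0.    1.01 -0.37]
delta tool now [  16.4  -34.1 -354.8]
dr [-0.223  0.    -0.004] delta in goal axes [  16.5   45.2 -353.6]
```

arm_command(delta_pos=[[0, 2, -38], [0, 4, -38], [0, 6, -39], [0, 6, -39], [0, 6, -39], [0, 6, -39], [0, 6, -39], [0, 6, -39], [0, 5, -30], [0, 0, 0], [0, 0, 0]], dr=[[-0.11, 0, 0], [-0.11, 0, 0], [0, 0, 0], [0, 0, 0], [0, 0, 0], [0, 0, 0], [0, 0, 0], [0, 0, 0], [0, 0, 0], [0, 0, 0], [0, 0, 0]], fingers=[0.5, 0.5, 0.5, 0.5, 0.5, 0.5, 0.5, 0.5, 0.5, 0.5, 0.5])

```text
clock: 13.55
position: [518.1, 179.4, 119.6]
eef_rot: [-1.246, 1.563, -2.686]
ft_force: [0.1, -1.0, -1.3]
finger_gap: 45.7
```

```bash
python3 -c "
from h import *
go([511.5,180.5,5],7.3)"
```

```text
t 13.55 pos [518.1 179.4 119.6] gap 45.7 F [ 0.1 -1.  -1.3] q [ 0.21  0.41  1.73 -0.    1.01  0.08]
delta tool now [114.6  -5.6  -2.2]
dr [0.003 0.002 0.007] delta in goal axes [114.6  -6.4  -2. ]
```

arm_command(delta_pos=[[25, -4, -3], [30, -2, -1], [22, 0, -1], [10, 0, -1], [0, 0, 0]], dr=[[0, 0, 0.004], [0, 0, 0], [0, 0, 0], [0, 0, 0], [0, 0, 0]], fingers=[0.5, 0.5, 0.5, 0.5, 0.5])

```text
clock: 14.05
position: [510.4, 179.1, 28.3]
eef_rot: [-0.851, 1.565, -2.295]
ft_force: [0.5, -0.8, -1.2]
finger_gap: 45.5
```

```bash
python3 -c "
from h import *
go([511.5,180.5,5],7.3)"
```

```text
t 14.05 pos [510.4 179.1  28.3] gap 45.5 F [ 0.5 -0.8 -1.2] q [ 0.21  0.53  1.82 -0.01  0.8   0.09]
delta tool now [23.3  1.4 -1.3]
dr [-0.     0.004  0.005] delta in goal axes [23.3  1.3 -1.2]
```

arm_command(delta_pos=[[10, 0, 0], [6, 0, 0], [3, 0, 0], [0, 0, 0]], dr=[[0, 0, 0.004], [0, 0, 0], [0, 0, 0], [0, 0, 0]], fingers=[0.5, 0.5, 0.5, 0.5])

```text
clock: 14.45
position: [512.3, 177.9, 9.7]
eef_rot: [0.643, 1.566, -0.802]
ft_force: [0.1, -0.3, -0.5]
finger_gap: 45.7
```

arm_command(delta_pos=[[2, 0, 0], [1, 0, 0], [0, 0, 0]], dr=[[0, 0, 0], [0, 0, 0], [0, 0, 0]], fingers=[0.5, 0.5, 0.5])

```text
clock: 14.75
position: [513.3, 178.3, 7.5]
eef_rot: [0.948, 1.564, -0.497]
ft_force: [-0.8, 0.7, -1.4]
finger_gap: 45.9
```

arm_command(delta_pos=[[1.5, 0, 0], [1, 0, 0], [0, 0, 0]], dr=[[0, 0, 0], [0, 0, 0], [0, 0, 0]], fingers=[0.5, 0.5, 0.5])

```text
clock: 15.05
position: [513.7, 178.4, 7.3]
eef_rot: [1.034, 1.563, -0.411]
ft_force: [-0.5, -0.3, -1.0]
finger_gap: 46.1
```

arm_command(delta_pos=[[2.5, 0, 0], [1, 0, 0]], dr=[[0, 0, 0], [0, 0, 0]], fingers=[0.5, 0.5])

```text
clock: 15.25
position: [514.0, 178.6, 6.5]
eef_rot: [1.079, 1.562, -0.365]
ft_force: [-2.7, -0.5, 5.8]
finger_gap: 45.8
```

Contact. Release, lift, then move to a tilted look at the quadrant.

arm_command(delta_pos=[[0, 0, 0], [0, 0, 0], [0, 0, 0], [-15, 0, 0], [-30, 0, 0], [-35, 0, 0], [-40, 0, 0], [-30, 0, 0], [0, 0, 0]], dr=[[0, 0, 0], [0, 0, 0], [0, 0, 0], [0, 0, 0], [0, 0, 0], [0, 0, 0], [0, 0, 0], [0, 0, 0], [0, 0, 0]], fingers=[-0.4, -0.4, -0.4, -0.4, -0.4, -0.6, -1, -1, -1])

```text
clock: 16.15
position: [512.5, 179.1, 159.5]
eef_rot: [0.801, 1.565, -0.643]
ft_force: [0.6, 0.3, -1.0]
finger_gap: 87.1
```

```bash
python3 -c "
from h import *
go([690,-205,310],0)
im=optics.grab_frame('wrist');a=cv2.resize(im[:,:,::-1],(400,300));im=optics.grab_frame('top');b=cv2.resize(im[140:290,200:400,::-1],(400,300),interpolation=2)
cv2.imwrite('pics/c1.png',np.hstack([a,b]))"
```

```text
t 16.15 pos [512.5 179.1 159.5] gap 87.1 F [ 0.6  0.3 -1. ] q [ 0.21  0.34  1.71 -0.01  1.08  0.09]
delta tool now [-148.3  128.1  404. ]
dr [ 0.127  0.004 -0.005] delta in goal axes [-150.5  177.5  384.1]
```

View pics/c1.png

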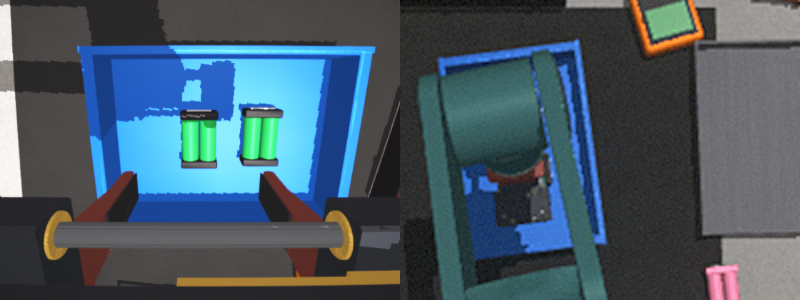

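Both green pairs lie flat and side by side in the tote, at (199,138) and (262,135); the tray is empty. Now the view of the quadrant.

arm_command(delta_pos=[[-15, 12, 38], [-15, 18, 38], [-15, 18, 38], [-15, 18, 38], [-15, 18, 38], [-15, 18, 38], [-15, 18, 38], [-15, 18, 38], [-15, 18, 38], [-10, 16, 25], [0, 0, 0], [0, 0, 0], [0, 0, 0], [0, 0, 0], [0, 0, 0]], dr=[[0.127, 0, 0], [0, 0, 0], [0, 0, 0], [0, 0, 0], [0, 0, 0], [0, 0, 0], [0, 0, 0], [0, 0, 0], [0, 0, 0], [0, 0, 0], [0, -0.14, 0], [0, -0.14, 0], [0, -0.14, 0], [0, 0, 0], [0, 0, 0]], fingers=[-1, -1, -1, -1, -1, -1, -1, -1, -1, -1, -1, -1, -1, -1, -1])

```text
clock: 17.75
position: [680.1, -205.4, 262.2]
eef_rot: [-0.136, 1.14, -1.701]
ft_force: [-0.0, -0.0, -0.0]
finger_gap: 87.7
```

```bash
python3 -c "
from h import *
import pickle
go([690,-205,310])
c=optics.calibration('wrist');im=optics.grab_frame('wrist');cv2.imwrite('pics/w4.png',im[:,:,::-1]);pickle.dump(c,open('w4.pkl','wb'))
cv2.imwrite('pics/w4b.png',cv2.resize(im[:,:,::-1],(800,600),interpolation=cv2.INTER_CUBIC))
print(c['pose'].round(2).tolist())
from m import *
p=[570.4,-411.9,.021,.985]
print(proj(c,pts(p)).round(0).tolist(),proj(c,W(p,[fl(121,112,0,0),fl(121,0,0,0)])).round(0).tolist())
"
```

```text
t 17.75 pos [ 680.1 -205.4  262.2] gap 87.7 F [-0. -0. -0.] q [-0.17  0.5   1.26 -0.44  1.38 -0.09]
delta tool now [-44.2   7.1  19.6]
[[1.0, -0.03, 0.05, 687.47], [-0.01, 0.77, 0.64, -72.54], [-0.06, -0.64, 0.77, 380.13], [0.0, 0.0, 0.0, 1.0]]
[[220.0, 227.0], [104.0, 224.0], [278.0, 197.0], [85.0, 194.0], [287.0, 313.0]] [[295.0, 234.0], [294.0, 339.0]]
```

View pics/w4b.png

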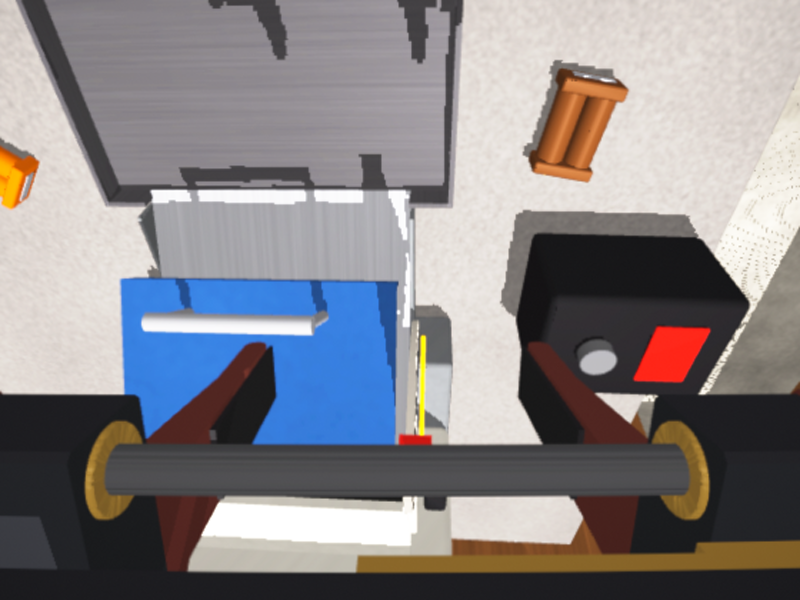

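The view is upside-down: tray above, handle bar (230,323), needle (422,335–435) and mark (415,440) half hidden behind the gripper bar. Tilt a bit further and raise.

arm_command(delta_pos=[[-24, 5, 14], [-24, 5, 14], [0, 0, 0], [0, 0, 0], [0, 0, 0]], dr=[[0, 0, 0], [0, 0, 0], [0, -0.12, 0], [0, -0.12, 0], [0, 0, 0]], fingers=[-1, -1, -1, -1, -1])

```text
clock: 18.3
position: [692.0, -219.5, 316.9]
eef_rot: [-0.095, 0.909, -1.664]
ft_force: [-0.1, -0.3, -0.4]
finger_gap: 87.6
```

```bash
python3 -c "
from h import *
import pickle
go([690,-212,315])
c=optics.calibration('wrist');im=optics.grab_frame('wrist');cv2.imwrite('pics/w5.png',im[:,:,::-1]);pickle.dump(c,open('w5.pkl','wb'))
from m import *
p=[570.4,-411.9,.021,.985]
q=proj(c,np.r_[pts(p),W(p,[fl(121,112,0,0),fl(121,0,0,0)])]);print(q.round(0).tolist())
x0,y0=150,150
cv2.imwrite('pics/w5b.png',cv2.resize(im[y0:y0+150,x0:x0+200,::-1],None,fx=4,fy=4,interpolation=cv2.INTER_CUBIC))
"
```

```text
t 18.3 pos [ 692.  -219.5  316.9] gap 87.6 F [-0.1 -0.3 -0.4] q [-0.08  0.51  1.22 -0.67  1.45  0.02]
delta tool now [-3.  -2.  -7.1]
[[215.0, 139.0], [105.0, 138.0], [271.0, 110.0], [83.0, 110.0], [277.0, 215.0], [288.0, 146.0], [287.0, 242.0]]
```

View pics/w5b.png

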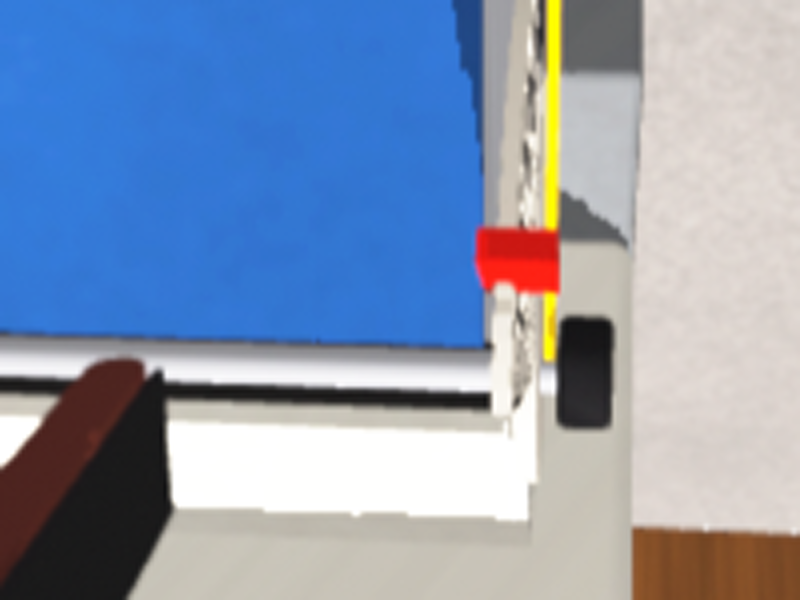

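Mark at crop x 478–558: end face rows 228–260, top face rows 260–292 (full image x 270–290, rows 207–223). Now a joint fit with needle, flap edge, and handle as references.

```bash
cat > fit.py <<'E'
from m import *
import pickle
from scipy.optimize import least_squares
def seg(n):
    im=cv2.imread(f"pics/{n}.png");h=cv2.cvtColor(im,cv2.COLOR_BGR2HSV)
    y=cv2.inRange(h,(25,180,150),(33,255,255));k,l,st,ce=cv2.connectedComponentsWithStats(y)
    i=1+np.argmax(st[1:,4]*((st[1:,0]>250)&(st[1:,0]<330)&(st[1:,1]<330)));ys,xs=np.where(l==i);print(n,"needle x",xs.min(),xs.max(),"rows",ys.min(),ys.max())
    r=cv2.inRange(h,(0,200,120),(4,255,255))|cv2.inRange(h,(176,200,120),(180,255,255));r[:, :250]=0;r[:,330:]=0
    ys,xs=np.where(r);print("red x",xs.min(),xs.max(),"rows",ys.min(),ys.max())
    b=cv2.inRange(h,(100,150,120),(115,255,255));k,l,st,ce=cv2.connectedComponentsWithStats(b);i=1+np.argmax(st[1:,4]);B=l==i
    print("blue",st[i].tolist(),"top row at col 120,200,260:",[int(np.where(B[:,c])[0].min()) for c in(120,200,260)])
    w=(h[:,:,1]<60)&(h[:,:,2]>140);
    r0=st[i][1]
    w=w[r0+5:r0+60]&True
    kk,ll,s2,c2=cv2.connectedComponentsWithStats(np.uint8(w));
    for j in range(1,kk):
        if s2[j,4]>200 and s2[j,2]<160: print("bar?",s2[j].tolist(),"row+",r0+5)
if __name__=="__main__":
    seg("w4");seg("w5")
E
python3 fit.py
```

```text
w4 needle x 294 297 rows 235 304
red x 280 300 rows 305 310
blue [85, 195, 193, 116, 15927] top row at col 120,200,260: [195, 196, 197]
bar? [0, 0, 86, 55, 4688] row+ 200
bar? [277, 0, 88, 55, 3536] row+ 200
bar? [502, 0, 58, 55, 1257] row+ 200
bar? [99, 19, 131, 16, 1565] row+ 200
w5 needle x 287 289 rows 147 206
red x 269 288 rows 208 222
blue [84, 110, 187, 127, 20178] top row at col 120,200,260: [111, 110, 111]
bar? [0, 0, 92, 55, 4833] row+ 115
bar? [271, 0, 15, 55, 731] row+ 115
bar? [286, 0, 72, 55, 2742] row+ 115
bar? [485, 0, 60, 55, 1431] row+ 115
bar? [101, 18, 124, 14, 1396] row+ 115
bar? [394, 42, 24, 13, 250] row+ 115
```

```bash
cat >> fit.py <<'E'
    c4,c5=[pickle.load(open(f"{n}.pkl","rb")) for n in("w4","w5")]
    def off(c,d): c=dict(c);P=c["pose"].copy();P[:3,3]+=d;c["pose"]=P;return c
    def pred(v):
        p=v[:4];a=off(c4,v[5:8]);b=off(c5,v[8:11]);x=v[4];m=p[3]
        ref=W(p,[fl(54,125,50,0),fl(-54,125,50,0),fl(103,150,0,0),fl(-103,150,0,0),fl(121,112,0,0)])
        k=W(p,[fl(x,140,-3.5,m),fl(x,140,3.5,m),fl(x,114,3.5,m)])
        return proj(a,ref),proj(b,ref),proj(a,k[:1]),proj(b,k)
    def res(v):
        a,b,ka,kb=pred(v)
        o4=[[229.5,227.5],[99.5,226.5],[278,197],[85,195],[296,235]]
        o5=[[224.8,140],[101.5,140],[271,110.5],[84,110.5],[288.5,147]]
        A=np.r_[(a-o4)[:, 1],(b-o5)[:,1],(a-o4)[2:,0],(b-o5)[2:,0],ka[0,1]-304.7,ka[0,0]-290.5,kb[:,1]-[207.2,215,222.8],kb[0,0]-279]
        return np.r_[A,v[5:]/2,(f(v[:4]))[[*range(0,8),*range(10,18)]]]
    r=least_squares(res,[570.4,-411.9,.021,.985,118]+[0]*6,loss="soft_l1");v=r.x
    cov=np.linalg.inv(r.jac.T@r.jac);print(v.round(3),"sig m",cov[3,3]**.5);print(res(v).round(1).tolist())
    np.save("wp.npy",v[:5]);p=v
    for a in(0,.2,.4,.6,.8,v[3]): print(round(a,3),W(p,[fl(0,125,50,a)]).round(1))
E
python3 fit.py|tail -14; python3 -c "
from h import *
go([690,-212,315])"
```

```text
bar? [286, 0, 72, 55, 2742] row+ 115
bar? [485, 0, 60, 55, 1431] row+ 115
bar? [101, 18, 124, 14, 1396] row+ 115
bar? [394, 42, 24, 13, 250] row+ 115
[ 5.70273e+02 -4.12275e+02  2.40000e-02  9.81000e-01  1.19379e+02
 -4.66000e-01 -9.40000e-02 -1.46500e+00 -5.43000e-01  2.13000e-01
 -9.93000e-01] sig m 0.004808663175742246
[0.3, -0.9, 0.5, 0.3, -0.3, -0.2, -0.7, -0.0, 0.4, 0.0, 0.2, 0.2, -0.5, 0.0, 0.4, -0.6, -0.1, -0.0, -0.4, 0.4, 0.3, 0.0, -0.2, -0.0, -0.7, -0.3, 0.1, -0.5, -0.2, 0.2, 0.1, -1.1, -0.3, -0.6, 0.2, -0.1, 1.3, -2.7, -0.7, 0.3, -0.5, 0.3, 0.4, -0.7]
0 [[ 567.2 -281.2  159.2]]
0.2 [[ 567.1 -277.7  185.9]]
0.4 [[ 567.1 -279.6  212.7]]
0.6 [[ 567.3 -286.8  238.6]]
0.8 [[ 567.6 -298.9  262.6]]
0.981 [[ 567.9 -313.8  281.8]]
t 18.35 pos [ 692.3 -220.5  317.9] gap 87.9 F [ 0.3 -0.7  0.7] q [-0.08  0.51  1.22 -0.67  1.45  0.02]
delta tool now [-2.7 -2.3 -8.6]
```

Mark = 0.981 ± 0.005, consistent with the first estimate. Untilt, turn the jaws across the bar.

arm_command(delta_pos=[[-5, 0, 0], [-5, 0, 0], [0, 0, 0], [0, 0, 0], [0, 0, 0], [0, 0, 0], [0, 0, 0], [0, 0, 0], [0, 0, 0], [0, 0, 0], [0, 0, 0], [0, 0, 0], [0, 0, 0], [0, 0, 0], [0, 0, 0], [0, 0, 0], [0, 0, 0]], dr=[[0, 0.13, 0], [0, 0.13, 0], [0, 0.13, 0], [0, 0.13, 0], [0, 0.13, 0], [0.14, 0, 0], [0.14, 0, 0], [0.14, 0, 0], [0.14, 0, 0], [0.14, 0, 0], [0.14, 0, 0], [0.14, 0, 0], [0.14, 0, 0], [0.14, 0, 0], [0.14, 0, 0], [0.14, 0, 0], [0, 0, 0]], fingers=[-1, -1, -1, -1, -1, -1, -1, -1, -1, -1, -1, -0.2, -0.2, -0.2, -0.2, -0.2, -0.2])

```text
clock: 20.05
position: [698.1, -245.2, 349.3]
eef_rot: [-1.566, 1.499, 1.521]
ft_force: [-0.7, 0.4, -0.3]
finger_gap: 52.8
```

```bash
python3 -c "
from h import *
go([567.2,-281.2,210],-88.6)"
```

```text
t 20.05 pos [ 698.1 -245.2  349.3] gap 52.8 F [-0.7  0.4 -0.3] q [-0.47  0.52  0.95  0.07  1.7   1.17]
delta tool now [135.9  53.  128.7]
dr [-0.079 -0.002  0.072] delta in goal axes [139.3  32.8 131.7]
```

arm_command(delta_pos=[[0, 8, 25], [0, 7, 30], [15, 6, 30], [25, 6, 28], [30, 6, 15], [30, 0, 0], [25, 0, 0], [0, 0, 0], [0, 0, 0]], dr=[[-0.079, 0, 0.072], [0, 0, 0], [0, 0, 0], [0, 0, 0], [0, 0, 0], [0, 0, 0], [0, 0, 0], [0, 0, 0], [0, 0, 0]], fingers=[-0.2, -0.2, -0.2, -0.2, -0.2, -0.2, -0.2, -0.2, -0.2])

```text
clock: 20.95
position: [570.8, -292.0, 229.0]
eef_rot: [-3.004, 1.541, 0.194]
ft_force: [0.2, -0.6, 0.5]
finger_gap: 52.9
```

```bash
python3 -c "
from h import *
go([567.2,-281.2,140],-88.6)"
```

```text
t 20.95 pos [ 570.8 -292.   229. ] gap 52.9 F [ 0.2 -0.6  0.5] q [-0.59  0.4   1.43  0.02  1.29  0.91]
delta tool now [ 89.  -10.7   5.6]
dr [ 0.032 -0.03   0.005] delta in goal axes [ 89.  -10.9   3.3]
```

arm_command(delta_pos=[[8, -6, 2], [12, -5, 2], [12, 0, 0], [0, 0, 0], [0, 0, 0]], dr=[[0.032, -0.03, 0.005], [0, 0, 0], [0, 0, 0], [0, 0, 0], [0, 0, 0]], fingers=[-0.2, -0.2, -0.2, -0.2, -0.2])

```text
clock: 21.45
position: [570.2, -284.0, 201.7]
eef_rot: [2.782, 1.56, -0.33]
ft_force: [-0.4, -0.5, 0.2]
finger_gap: 52.7
```

```bash
python3 -c "
from h import *
go([567.2,-281.2,140],-88.6)
im=optics.grab_frame('wrist');cv2.imwrite('pics/w6.png',im[:,:,::-1])"
```

```text
t 21.45 pos [ 570.2 -284.   201.7] gap 52.7 F [-0.4 -0.5  0.2] q [-0.57  0.42  1.46  0.    1.25  0.97]
delta tool now [61.6 -3.1  3.6]
dr [ 0.005 -0.01  -0.004] delta in goal axes [61.7 -2.9  3. ]
```

View pics/w6.png

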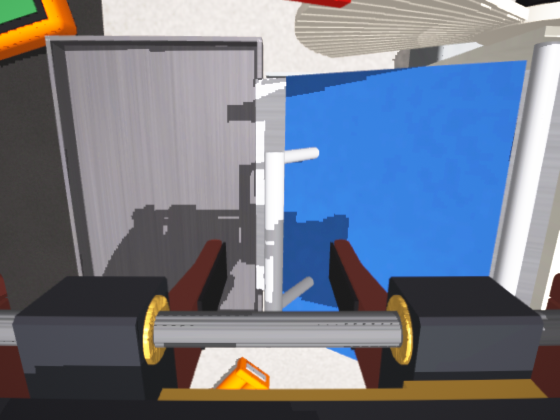

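The bar (x≈275) lies centred between the fingers (215 and 340). Descend around it.

arm_command(delta_pos=[[12, -3, 3], [18, 0, 0], [14, 0, 0], [8, 0, 0], [0, 0, 0]], dr=[[0.005, -0.01, 0], [0, 0, 0], [0, 0, 0], [0, 0, 0], [0, 0, 0]], fingers=[-0.2, -0.2, -0.2, -0.2, -0.2])

```text
clock: 22.0
position: [567.2, -281.2, 147.0]
eef_rot: [1.614, 1.566, -1.503]
ft_force: [-0.4, 0.0, -0.3]
finger_gap: 53.0
```

```bash
python3 -c "
from h import *
go([567.2,-281.2,140],-88.6)"
```

```text
t 22.0 pos [ 567.2 -281.2  147. ] gap 53.0 F [-0.4  0.  -0.3] q [-0.57  0.48  1.52 -0.    1.14  0.98]
delta tool now [ 7.  -0.1 -0. ]
dr [ 0.    -0.    -0.004] delta in goal axes [ 7. -0. -0.]
```

arm_command(delta_pos=[[4, 0, 0], [3, 0, 0], [0, 0, 0], [0, 0, 0], [0, 0, 0], [0, 0, 0], [0, 0, 0], [0, 0, 0], [0, 0, 0]], dr=[[0, 0, 0], [0, 0, 0], [0, 0, 0], [0, 0, 0], [0, 0, 0], [0, 0, 0], [0, 0, 0], [0, 0, 0], [0, 0, 0]], fingers=[-0.2, -0.2, 0.4, 0.9, 0.9, 0.9, 0.9, 0.9, 0.9], grip_force=40)

```text
clock: 22.9
position: [568.5, -281.8, 141.4]
eef_rot: [2.049, 1.564, -1.069]
ft_force: [0.4, -0.3, -1.0]
finger_gap: 10.7
```

```bash
python3 -c "
from h import *
go([567.2,-281.2,140],-88.6)"
```

```text
t 22.9 pos [ 568.5 -281.8  141.4] gap 10.7 F [ 0.4 -0.3 -1. ] q [-0.57  0.48  1.53 -0.    1.13  0.98]
delta tool now [ 1.4 -0.6  1.3]
dr [-0.    -0.003 -0.006] delta in goal axes [ 1.4 -0.6  1.3]
```

arm_command(delta_pos=[[-6, -1.2, 0], [-9, -1.2, 0], [-9, -1, 0], [-9, 0, 0], [-9, 0.6, 0], [-9, 0.6, 0]], dr=[[0, 0, 0], [0, 0, 0], [0, 0, 0], [0, 0, 0], [0, 0, 0], [0, 0, 0]], fingers=[0.9, 0.9, 0.9, 0.9, 0.9, 0.9])

```text
clock: 23.5
position: [568.3, -279.7, 194.5]
eef_rot: [1.948, 1.564, -1.17]
ft_force: [3.0, -5.1, -6.6]
finger_gap: 11.0
```

```bash
cat > arc.py <<'E'
from h import *
from m import W,fl
p=np.load("wp.npy");s=monitor.observe();P=s["position"]+[-1.3,.6,17.8]
d=W([0,0,-p[2],0],[P-[p[0],p[1],0]])[0]
ang=np.arctan2(d[2]-190,d[1])-np.arctan2(50,125)+.611
print("t",s["clock"],"flap",ang.round(4),"radius",np.hypot(d[1],d[2]-190).round(1),"(134.6) x",d[0].round(1),"F",s["ft_force"].round(1),"gap",s["finger_gap"].round(1),"mark",p[3].round(3))
for a in(ang+.1,ang+.2,p[3]-.05,p[3]):
    M=R.from_euler("xyz",s["eef_rot"]).as_matrix();print(round(a,3),(M.T@(W(p,[fl(d[0],125,50,a)])[0]-P)).round(1))
E
python3 arc.py
```

```text
Traceback (most recent call last):
  File "arc.py", line 6, in <module>
    print("t",s["clock"],"flap",ang.round(4),"radius",np.hypot(d[1],d[2]-190).round(1),"(134.6) x",d[0].round(1),"F",s["ft_force"].round(1),"gap",s["finger_gap"].round(1),"mark",p[3].round(3))
                                                                                                                                                  ^^^^^^^^^^^^^^^^^^^^^
AttributeError: 'float' object has no attribute 'round'
```

```bash
sed -i 's/s\["finger_gap"\].round(1)/s["finger_gap"]/' arc.py; python3 arc.py
```

```text
t 23.5 flap 0.3962 radius 135.1 (134.6) x -0.1 F [ 3.  -5.1 -6.6] gap 10.963830090843206 mark 0.981
0.496 [-13.1   3.4  -0. ]
0.596 [-25.8   7.7  -0.1]
0.931 [-64.3  30.7  -0.2]
0.981 [-69.3  35.2  -0.2]
```

arm_command(delta_pos=[[-8.8, 2.2, 0], [-8.6, 2.6, 0], [-8.4, 3.1, 0], [-8.2, 3.6, 0], [-8, 4.1, 0], [-7, 4.3, 0], [-6, 4.2, 0], [-4, 3.2, 0], [0, 0, 0]], dr=[[0, 0, 0], [0, 0, 0], [0, 0, 0], [0, 0, 0], [0, 0, 0], [0, 0, 0], [0, 0, 0], [0, 0, 0], [0, 0, 0]], fingers=[0.9, 0.9, 0.9, 0.9, 0.9, 0.9, 0.9, 0.9, 0.9])

```text
clock: 24.4
position: [568.8, -306.5, 259.8]
eef_rot: [2.755, 1.567, -0.363]
ft_force: [2.8, 1.5, -5.5]
finger_gap: 11.1
```

```bash
python3 arc.py
```

```text
t 24.4 flap 0.9193 radius 137.8 (134.6) x -0.2 F [ 2.8  1.5 -5.5] gap 11.086932719044798 mark 0.981
1.019 [-7.9 11.5 -0. ]
1.119 [-16.9  21.6  -0.1]
0.931 [0.8 3.4 0. ]
0.981 [-4.2  7.9 -0. ]
```

arm_command(delta_pos=[[-1.5, 3, 0], [-1.5, 2, 0], [0, 0, 0], [0, 0, 0]], dr=[[0, 0, 0], [0, 0, 0], [0, 0, 0], [0, 0, 0]], fingers=[0.9, 0.9, 0.9, 0.9])

```text
clock: 24.8
position: [568.8, -308.5, 262.5]
eef_rot: [-2.119, 1.566, 1.047]
ft_force: [2.9, 2.2, -3.0]
finger_gap: 11.3
```

```bash
python3 arc.py; python3 -c "
from h import *
from m import W,fl
p=np.load('wp.npy')
ims=[]
for n in('scene','top'):
    a=np.mean([optics.grab_frame(n).astype(float) for _ in range(3)],0).astype(np.uint8)
    cv2.imwrite(f'pics/{n}9.png',a[:,:,::-1]);c=optics.calibration(n)
    P=W(p,[fl(121,112,0,.93),fl(121,112,0,.98),fl(121,112,0,1.03),fl(119,127,0,p[3]),fl(121,0,0,0)])
    q=proj(c,P);print(n,q.round(1).tolist());u=(q[3]-[40,30]).astype(int);print(u)
    ims.append(cv2.resize(a[u[1]:u[1]+60,u[0]:u[0]+80,::-1],(400,300),interpolation=cv2.INTER_CUBIC))
w=optics.grab_frame('wrist');cv2.imwrite('pics/w9.png',w[:,:,::-1])
cv2.imwrite('pics/c9.png',np.vstack([np.hstack(ims),np.hstack([cv2.resize(w[:,:,::-1],(400,300)),cv2.resize(w[0:150,180:380,::-1],(400,300),interpolation=2)])]))
"
```

```text
t 24.8 flap 0.9436 radius 138.0 (134.6) x -0.2 F [ 2.9  2.2 -3. ] gap 11.289547505916019 mark 0.981
1.044 [-7.6 11.8 -0. ]
1.144 [-16.4  22.   -0. ]
0.931 [3.5 1.5 0. ]
0.981 [-1.5  5.9 -0. ]
scene [[150.4, 150.8], [149.5, 149.5], [148.6, 148.1], [152.8, 149.9], [129.4, 143.5]]
[112 119]
top [[447.5, 147.8], [449.0, 147.2], [450.5, 146.7], [444.4, 147.5], [482.7, 150.6]]
[404 117]
```

View pics/c9.png

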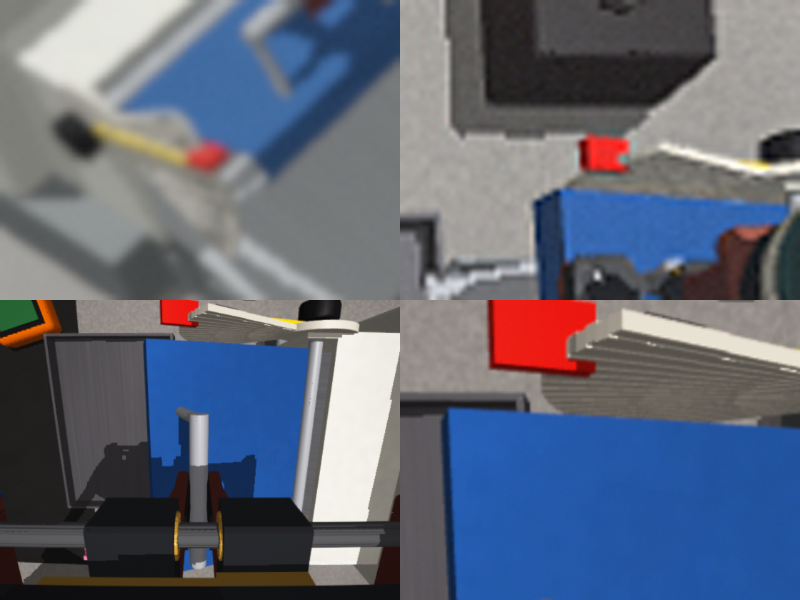

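Scene crop: needle from (95,130) to (190,160) runs slightly below the mark's centre (208,155), so a little more lift is needed. Quantify it.

```bash
cat > nd.py <<'E'
from h import *
from m import W,fl
import sys
from scipy.optimize import least_squares,brentq
p=np.load("wp.npy");c=optics.calibration("scene")
def meas(fn,a0,off=np.zeros(2)):
    im=cv2.imread(fn).astype(float);b,g,r=im[...,0],im[...,1],im[...,2]
    ends=proj(c,W(p,[fl(121,25,0,a0),fl(121,105,0,a0)]))+off
    # sample perpendicular profiles of yellowness, weighted centroid
    y=np.clip(np.minimum(r,g)-b-35,0,None).astype(np.float32)
    d=ends[1]-ends[0];n=np.array([-d[1],d[0]])/np.linalg.norm(d);s=np.arange(-4,4.01,.25);C=[]
    for k in np.linspace(.1,.85,25):
        q=ends[0]+k*d+s[:,None]*n
        v=cv2.remap(y,np.float32(q[:,:1]),np.float32(q[:,1:]),cv2.INTER_LINEAR).ravel()
        if v.sum()>60: C.append(ends[0]+k*d+n*(v@s/v.sum()))
    C=np.array(C);red=np.clip(r-np.maximum(g,b)-60,0,None);m=proj(c,W(p,[fl(119,127,0,p[3])]))[0]
    Y,X=np.mgrid[:420,:560];w=red*(np.hypot(X-m[0],Y-m[1])<9);rc=np.array([(w*X).sum(),(w*Y).sum()])/w.sum()
    vx,vy,x0,y0=cv2.fitLine(np.float32(C),cv2.DIST_HUBER,0,.01,.01).ravel()
    N=np.array([-vy,vx])*np.sign(vx)
    def err(a,o=off): # mean perpendicular offset of the measured points from predicted needle line
        e=proj(c,W(p,[fl(121,0,0,a),fl(121,112,0,a)]))+o;D=e[1]-e[0];nn=np.array([-D[1],D[0]])/np.linalg.norm(D)
        return np.mean((C-e[0])@nn)
    a=brentq(err,a0-.3,a0+.3)
    print(fn,"pts",len(C),"flap from scene",round(a,4),"line angle",np.degrees(np.arctan2(vy,vx)).round(2),"red",rc.round(2),"pred",m.round(2),"red off line (px,+down)",((rc-[x0,y0])@N).round(2))
    for t in(a,.93,.981,1.03):
        e=proj(c,W(p,[fl(121,0,0,t),fl(121,112,0,t)]));D=e[1]-e[0];nn=np.array([-D[1],D[0]])/np.linalg.norm(D);print("  pred angle",round(t,3),np.degrees(np.arctan2(D[1],D[0])).round(2),"pred red off line",((m-e[0])@nn).round(2))
if __name__=="__main__":
    meas("pics/scene0.png",0.);meas(sys.argv[1],float(sys.argv[2]))
E
python3 nd.py pics/scene9.png .94
```

```text
pics/scene0.png pts 24 flap from scene -0.0244 line angle 44.47 red [152.69 149.95] pred [152.83 149.86] red off line (px,+down) -11.68
  pred angle -0.024 44.25 pred red off line -11.83
  pred angle 0.93 19.06 pred red off line -1.69
  pred angle 0.981 16.31 pred red off line -0.52
  pred angle 1.03 13.31 pred red off line 0.75
pics/scene9.png pts 25 flap from scene 0.9018 line angle 20.13 red [152.78 149.97] pred [152.83 149.86] red off line (px,+down) -2.08
  pred angle 0.902 20.45 pred red off line -2.27
  pred angle 0.93 19.06 pred red off line -1.69
  pred angle 0.981 16.31 pred red off line -0.52
  pred angle 1.03 13.31 pred red off line 0.75
```

Scene measurement, corrected by its rest bias, puts the flap at about 0.915: raise by ~0.065 (≈9 mm along the arc).

arm_command(delta_pos=[[-3, 2.6, 0], [-3, 2.6, 0], [0, 0, 0], [0, 0, 0]], dr=[[0, 0, 0], [0, 0, 0], [0, 0, 0], [0, 0, 0]], fingers=[0.9, 0.9, 0.9, 0.9])

```text
clock: 25.55
position: [568.9, -313.9, 268.9]
eef_rot: [-2.008, 1.565, 1.158]
ft_force: [3.2, 3.4, -4.9]
finger_gap: 11.1
```

```bash
cat > chk.sh <<'E'
python3 arc.py|head -1; python3 -c "
from h import *
a=np.mean([optics.grab_frame('scene').astype(float) for _ in range(3)],0);cv2.imwrite('pics/$1.png',np.uint8(a[:,:,::-1]))
"; python3 nd.py pics/$1.png .96 | grep -A1 $1
E
bash chk.sh s10
```

```text
t 25.55 flap 1.0041 radius 138.4 (134.6) x -0.3 F [ 3.2  3.4 -4.9] gap 11.051894119333637 mark 0.981
pics/s10.png pts 25 flap from scene 0.9668 line angle 16.89 red [152.84 149.92] pred [152.83 149.86] red off line (px,+down) -0.76
  pred angle 0.967 17.11 pred red off line -0.86
```

Three estimates: scene line 0.967 (up to 0.99 bias-corrected), relative to mark −0.010, kinematics corrected for bar roll 0.975. Small nudge up and hold.

arm_command(delta_pos=[[-0.8, 0.7, 0], [0, 0, 0], [0, 0, 0], [0, 0, 0], [0, 0, 0]], dr=[[0, 0, 0], [0, 0, 0], [0, 0, 0], [0, 0, 0], [0, 0, 0]], fingers=[0.9, 0.9, 0.9, 0.9, 0.9])

```text
clock: 26.2
position: [568.9, -314.7, 269.9]
eef_rot: [-2.063, 1.565, 1.103]
ft_force: [1.9, 2.0, -4.1]
finger_gap: 11.0
```

```bash
bash chk.sh s11; python3 -c "
from h import *
s=monitor.observe();print(s['position'],s['joint_vel'].round(3))
a=cv2.imread('pics/s11.png')[119:179,112:192];b=optics.grab_frame('top')[140:290,200:400,::-1]
cv2.imwrite('pics/c11.png',np.hstack([cv2.resize(a,(400,300),interpolation=2),cv2.resize(b,(400,300),interpolation=2)]))"
```

```text
t 26.2 flap 1.013 radius 138.5 (134.6) x -0.3 F [ 1.9  2.  -4.1] gap 10.99818874154165 mark 0.981
pics/s11.png pts 25 flap from scene 0.9746 line angle 16.97 red [152.81 149.92] pred [152.83 149.86] red off line (px,+down) -0.66
  pred angle 0.975 16.68 pred red off line -0.68
[ 568.92767346 -314.62701261  269.84138454] [ 0.    -0.001  0.001 -0.     0.002  0.   ]
```

View pics/c11.png

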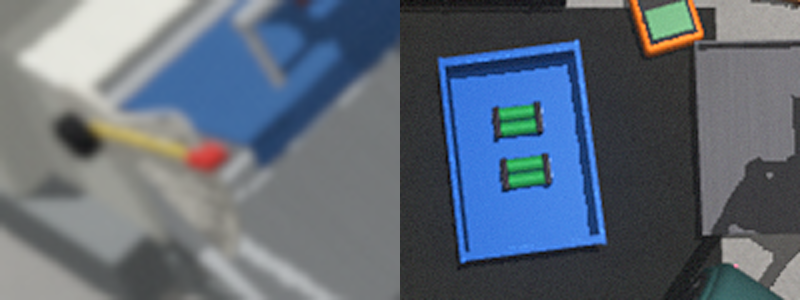

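The needle now runs straight into the red mark (about (207,156) in the left crop). Both pairs lie flat in the tote, at (518,120) and (526,172) in the right crop. The arm is still and the flap measures 0.975–0.985 against a mark of 0.981. Handing in.

```bash
python3 -c "
from station import workorder
print(workorder.sign_off())"
```

```text
the job is handed in; nothing more can be done
None
```

I moved both green cell pairs from the catch tray into the blue tote. They lie flat, side by side, and each was lowered until it touched the floor before release. I then lifted the flap by its handle in one steady rise to the red mark, and handed in at about 26 s still gripping it there (40 N set).

**Last checks:**
- **Tote:** the last top view shows both pairs flat in the tote, and the tray looked empty.
- **Mark:** it measures 0.981 ± 0.005 rad and did not shift in the pictures.
- **Flap:** the needle line reads 0.975 rad in the scene camera. At rest the same method read −0.024 instead of 0, so the true value could be up to 0.02 higher.
- **Arm:** it was still, with joint speeds of about 0.002 rad/s or less and about 5 N on the wrist.

**Disagreement:** the arm's own position alone gave 1.013 rad, with the bar 4 mm too far from the hinge. I put this down to the round bar rolling about 5 mm in the pads, which brings the reading to about 0.98. I relied on the cameras for the final angle.

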